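Close the gel tank and start the run

ROBOT

A 6-joint arm with a two-finger parallel gripper is mounted at the origin on the work surface. World frame = base frame: x ahead of the robot, y to its left, z up, the work surface at z = 0. Lengths are in m, angles in rad, forces in N, time in s.
With the tool pointing down it reaches from about 0.325 to 0.875 m from the base axis. Payload 4.4 kg.
Tool frame: the origin (TCP) lies at the centre of the arm's flange, where the gripper is bolted on; the fingertips stand 173 mm ahead of it and the grasp point (between the pads) lies 155 mm ahead of it (env.tcp_to_tips is the distance from the TCP to the fingertips, in m); z points along the fingers, y is the line along which they close (so a half turn about z gives the same grasp; the last joint's range is limited). The gripper opens to 85 mm and grips with 20 to 120 N. Pads are 22 mm wide; open, the fingers measure 114 mm over their backs; the gripper's body (76 mm by 85 mm) begins 54 mm behind the grasp point. The pads swing forward as they close: fully open they stand 13 mm farther back than shut.
Start: joints at [-1.435, 0.207, 1.542, -0, 1.393, -0.15], TCP at [0.162, -0.552, 0.405] pointing down, gripper open.
Joint ranges: [-2.73, 2.73], [-0.86, 2.22], [0.23, 2.46], [-1.11, 4.25], [0.08, 2.63], [-2.82, 2.82]. Speed limits (rad/s): [2.79, 2.79, 3.14, 3.14, 3.14, 3.14].

INTERFACE

Orientations are given as a unit quaternion [x, y, z, w].
In Python, from cell import env, eyes gives the robot as it stands. Calls block until the motion is done:
- env.move_ptp(position, orientation): joint-space move of the TCP to a pose.
- env.move_l(position, frame=None, speed=0.15): straight line of the TCP; frame=None keeps the orientation; speed is the mean speed in m/s.
- env.movej(angles): joint-space move.
- env.command_gripper(opening, effort=None): finger opening in m; effort is the grip in N (None keeps the last); returns when the fingers have stopped.
- env.dwell(seconds).
- env.solve_ik(position, orientation): joint angles nearest the present ones, or None.
- env.sense(): the state.
- eyes.get_image(name): name is "scene" or "top"; returns a dict with "color" (420x560x3 uint8, blue, green, red), "camera_matrix" (3x3 intrinsics, pixels), "rvec" (rotation vector, rad) and "tvec" (3), from world to camera coordinates, as OpenCV has them. Camera axes: x right, y down, z forward; pixel columns grow to the right and rows downward; lengths in m; the calibration is good to about 2 mm. A picture is of the moment at which its call begins. There is no depth.
A pose or a line that the arm cannot do raises env.Unreachable and nothing moves.
- env.sign_off(): hands the job in; it is judged then, once.
The state is a dict: "clock": time; "joints": joint angles; "joint_velocities": joint speeds; "effort": joint torques, N m; "ee_pos": TCP position; "orientation": TCP orientation; "ft_force": force on the tool from outside, world axes, zero at the start; "ft_torque": the same for the moment, N m; "finger_gap": finger opening in m; "grasp_force": force on a finger pad.
Only numpy, scipy, OpenCV 4.12 (cv2) and the standard library are available. Lean on these libraries where they do the work, as an engineer would, in place of code of your own. Each camera call takes 0.05 s, during which the arm holds its last target. There are 200 camera calls.

TASK

Get the gel run going: fit the lid squarely over the gel tank and press it past its spring clips until it sits fully down all round, then use the stylus to press the small recessed start button of the power supply fully in. Put the stylus back upright in its stand, leave the lid closed, and do not knock over the glass flask or the bottle.

Things in the scene. Friction and masses are not known exactly. Their poses are not given: they have to be found in the camera images.
- base: Black levelling base fixed to the bench, 200 (x) x 120 (y) mm, top 12 mm above the bench; origin at the centre of its underside. The white gel tank is clamped on it, parallel to it and centred in y, but anywhere up to 12 mm either way from its middle along its x: this offset is NOT in any reading and must be felt or seen.
- slots (a point): Middle of the base's top. The tank standing on it: outside 140 (base x) x 90 (base y) mm, straight walls, flat rim 62 mm above the bench, 25 mm wide at the x ends, 12 mm at the y sides. A steel spring clip bulges 4 mm from the middle of each y side, from 3 to 14 mm below the rim: the lid stops on them about 10 mm too high until it is pressed down with some 10 N, and then stays.
- lid: Loose clear lid lying handle up on the bench. Outside 150 (x) x 100 (y) mm; plate from z = 14 to 18 mm; skirt all round, 3 mm thick, from 0 to 14 mm, inside 144 x 94 mm: it slips over the outside of the tank, 2 mm spare each side, either way round. Origin: centre of the skirt's lower edge. Fully down, the plate rests on the rim and the origin is 48 mm above the bench. About 180 g.
- handle (a point): Top centre of the lid's handle: a black block 14 mm (lid x) x 60 mm (lid y) in the middle of the plate, standing 28 mm above it (lid z = 18 to 46 mm).
- stylus: Loose grey stylus, 50 g, 110 mm long, standing upright in its stand. Origin at the lower end of its tip (z up along it): steel tip 6 mm in diameter from 0 to 45 mm, collar 30 mm in diameter from 45 to 50 mm, round grip 14 mm in diameter from 50 to 110 mm. In the stand the collar rests on the stand's top and the tip hangs in the hole.
- stylus_tip (a point): The stylus's lower end (same point as its origin).
- stand: Aluminium block fixed to the bench, 50 x 50 x 50 mm, with an upright hole 18 mm in diameter through its middle; origin at the centre of its underside. The stylus in it has its origin 5 mm above the bench.
- supply: White power supply fixed to the bench, 130 (x) x 180 (y) x 70 mm, origin at the centre of its underside; display and keys on the flat top. Its start button lies in a round recess inside a black square frame on the top, at x = -30, y = +45 mm.
- recess (a point): Centre of the mouth of the recess, level with the supply's top (70 mm above the bench). The recess is 12 mm in diameter, too narrow for a finger; the button's face is 8 mm below the mouth.
- start_top (a point): Centre of the start button's face (9 mm in diameter), 62 mm above the bench when not pressed; moves with the button.
- start (a joint): Start button: 0 out, 0.004 m fully in; springs back; about 5 N presses it fully in.
- flask: Glass conical flask, foot 76 mm in diameter, 125 mm high, upright; origin at the centre of its underside.
- bottle: Glass bottle with blue cap, 66 mm in diameter, 135 mm high, upright; origin at the centre of its underside.
Things that resemble listed ones, but are neither listed nor needed, are in the scene too. Of the things that look like the stand, the largest one is meant.

How it is judged:
On the way, in this order (a step that is already met when the one before it is completed fails the run):
1. the lid is fully down on the tank (z of lid in the frame of base between 0.045 and 0.0505 m and angle between lid's own z axis and vertical below 0.03 rad and angle between the x axis of lid and the x axis of base, either way round below 0.08 rad and x of lid in the frame of base between -0.017 and 0.017 m and y of lid in the frame of base between -0.006 and 0.006 m), for 0.2 s.
2. the start button is pressed in by the stylus's tip (value of joint start above 0.0032 m and distance between stylus_tip and start_top below 0.006 m), for 0.1 s.
At the end, for the whole second after the job is handed in: Lid down all round on the tank (origin 45-50.5 mm above bench, tilt < 0.03, yaw within 0.08 rad of base, within 17 mm along and 6 mm across its middle); stylus in its stand (within 9 mm of its axis, origin 2-8 mm up, tilt < 0.1 rad); both at rest; button sprung out (all of step 1 and horizontal distance between stylus and stand below 0.009 m and height (world z) of stylus between 0.002 and 0.008 m and angle between stylus's own z axis and vertical below 0.1 rad and linear speed of each of stylus, lid below 0.02 m/s and value of joint start below 0.002 m); the robot touches nothing.
It fails at once if the flask or the bottle is knocked over (angle between any of flask, bottle's own z axis and vertical above 0.5 rad).
It also fails if it takes over 59 s, if anything falls off the work surface, if the arm or the gripper's body presses on something with over 40 N, if the wrist force passes 120 N, or if a joint passes its speed limit or range.

## Working session

There is one attempt and no reset: what is moved stays moved. The work goes in short steps, each a Python script; the robot and the scene stay as the last script left them, time stands still between calls to the robot, and variables do not carry over. Pictures are saved under pics/ and viewed, at most 10 in all, crops included, and the job is handed in when it is done.

```bash
mkdir -p pics; ls
python3 - <<'E'
from cell import env, eyes
import cv2,numpy as np
for n in("scene","top"):
    d=eyes.get_image(n); cv2.imwrite(f"pics/{n}0.png",d["color"])
    R=cv2.Rodrigues(np.array(d["rvec"],float))[0]
    print(n,d["camera_matrix"],(-R.T@np.array(d["tvec"]).ravel()),R)
s=env.sense();print(s["orientation"],s["clock"],s["ft_force"])
E
```

```text
pics
scene [[465.08445891   0.         284.45124121]
 [  0.         465.08445891 206.24931067]
 [  0.           0.           1.        ]] [ 1.09838804 -0.36799534  0.91749729] [[ 0.51403479  0.85770587  0.01043407]
 [ 0.68751794 -0.40470406 -0.60293756]
 [-0.51292037  0.31710449 -0.79772014]]
top [[512.8505626    0.         279.46149944]
 [  0.         512.8505626  214.64003491]
 [  0.           0.           1.        ]] [ 0.27245754 -0.05734188  1.4221259 ] [[-0.0357716  -0.99935599 -0.00282935]
 [-0.97806977  0.03559066 -0.20521412]
 [ 0.20518266 -0.00457354 -0.97871301]]
[ 9.89803892e-01  1.42433000e-01 -3.61628144e-06 -1.04691243e-03] 0.1 [0.78789403 0.29572467 0.24405874]
```

View pics/top0.png

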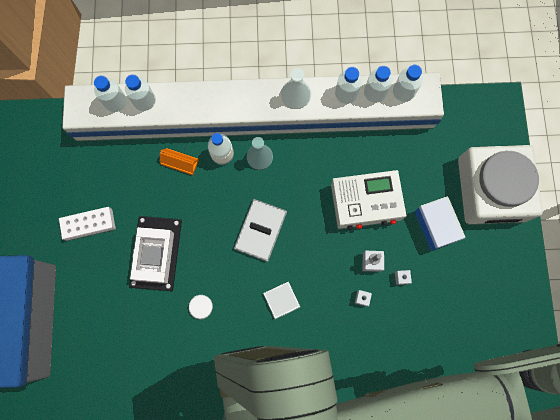

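View pics/scene0.png

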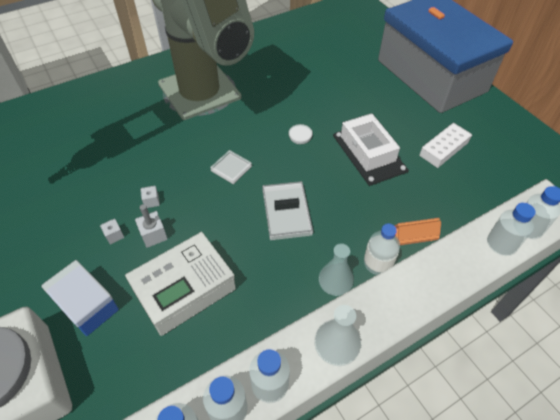

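Run:
```python
import cv2,numpy as np
def mos(n,cs):
    im=cv2.imread(f"pics/{n}0.png"); t=[]
    for (x,y) in cs:
        c=cv2.resize(im[y:y+75,x:x+100],(400,300),interpolation=cv2.INTER_CUBIC)
        c=cv2.convertScaleAbs(c,alpha=1.0)
        for k in range(0,100,10):
            cv2.line(c,(4*k,0),(4*k,5 if k%50 else 12),(0,255,255),1)
            if k<75: cv2.line(c,(0,4*k),(5 if k%50 else 12,4*k),(0,255,255),1)
        cv2.putText(c,f"{x},{y}",(14,24),0,.4,(0,255,255),1); t.append(c)
    cv2.imwrite(f"pics/{n}_m.png",np.vstack([np.hstack(t[:2]),np.hstack(t[2:])]))
mos("top",[(105,216),(210,194),(320,165),(330,230)])
mos("scene",[(325,110),(240,177),(125,228),(95,180)])
```

```text
(no output)
```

View pics/top_m.png

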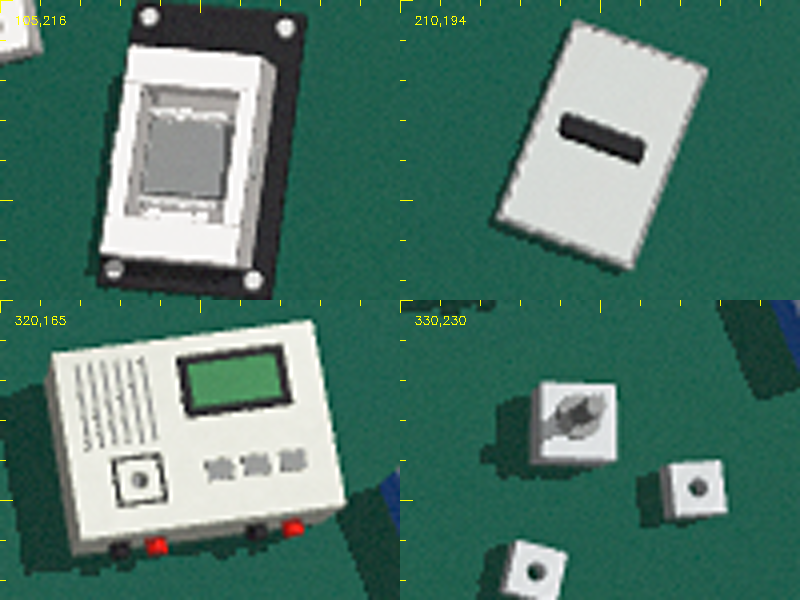

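View pics/scene_m.png

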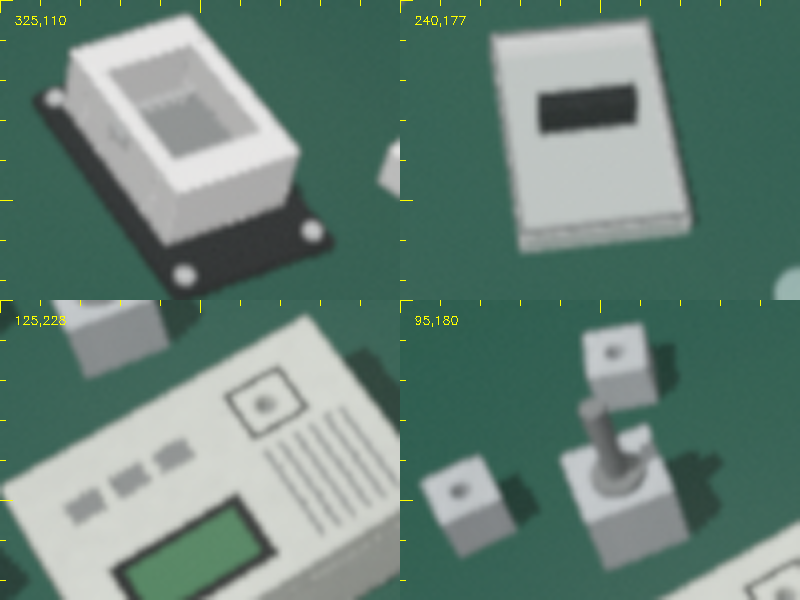

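```bash
cat > calib.py <<'E'
import numpy as np,cv2
from scipy.optimize import least_squares
def cams():
    from cell import eyes
    return {n:eyes.get_image(n) for n in("scene","top")}
def proj(d,P): return cv2.projectPoints(np.asarray(P,float),np.array(d["rvec"],float),np.array(d["tvec"],float),np.array(d["camera_matrix"],float),None)[0][:,0]
def fit(C,obs,x0):
    """obs: list (cam, local xyz, full pixel)"""
    def w(p):
        c,s=np.cos(p[2]),np.sin(p[2]); return np.array([[c,-s,0],[s,c,0],[0,0,1]])
    def f(p):
        return np.concatenate([(proj(C[n],[w(p)@np.array(l)+[p[0],p[1],0]])[0]-px) for n,l,px in obs])
    r=least_squares(f,x0,x_scale=[.1,.1,.5]); return r.x,r.fun.reshape(-1,2)
E
python3 - <<'E'
from calib import *
C=cams()
def px(o,t0,t): return (np.array(o)+(np.array(t)-np.array(t0)+.5)/4-.5)
def rect(n,a,b,z,o,t0,cs): # cs order: (-,+)... list of (sx,sy,tx,ty)
    return [(n,(sx*a/2,sy*b/2,z),px(o,t0,(x,y))) for sx,sy,x,y in cs]
T=(105,216);S=(325,110)
tt=rect("top",.14,.09,.062,T,(0,0),[(1,1,130,45),(1,-1,262,57),(-1,-1,240,268),(-1,1,100,252)])
ts=rect("scene",.14,.09,.062,S,(0,0),[(-1,1,190,14),(1,1,298,152),(1,-1,177,192),(-1,-1,70,52)])
bt=rect("top",.2,.12,.012,T,(0,0),[(1,1,135,5),(1,-1,308,15),(-1,-1,270,298),(-1,1,97,288)])
bs=rect("scene",.2,.12,.012,S,(0,0),[(1,1,335,243),(-1,-1,35,100)])
lt=rect("top",.15,.10,.018,(210,194),(400,0),[(1,1,576,20),(1,-1,708,70),(-1,-1,632,270),(-1,1,496,218)])
ls=rect("scene",.15,.10,.018,(240,177),(400,0),[(-1,1,648,20),(1,1,690,215),(1,-1,519,235),(-1,-1,492,35)])
lh=[("top",(0,0,.046),px((210,194),(400,0),(602,138)))]
st=rect("top",.13,.18,.07,(320,165),(0,300),[(1,1,50,353),(1,-1,312,320),(-1,-1,346,508),(-1,1,78,540)])
ss=rect("scene",.13,.18,.07,(125,228),(0,300),[(-1,-1,2,487),(-1,1,308,315)])
sr=[("top",(-.03,.045,.07),px((320,165),(0,300),(139,481))),("scene",(-.03,.045,.07),px((125,228),(0,300),(266,403)))]
kt=rect("top",.05,.05,.05,(330,230),(400,300),[(1,1,540,383),(1,-1,616,384),(-1,-1,615,463),(-1,1,540,459)])
ks=rect("scene",.05,.05,.05,(95,180),(400,300),[(-1,-1,562,460),(-1,1,648,427),(1,1,674,498),(1,-1,587,526)])
np.set_printoptions(precision=2,suppress=True)
for nm,vs,x0 in [("tank",[tt,ts,tt+ts],(.5,.3,0)),("base",[bt,bt+bs],(.5,.3,0)),("lid",[lt+lh,ls,lt+ls+lh],(.5,0,0)),("supply",[st,st+ss,st+ss+sr],(.6,-.3,0)),("stand",[kt,ks,kt+ks],(.45,-.3,0))]:
    for v in vs:
        p,r=fit(C,v,x0); print(nm,np.round(p,4),r.tolist().__len__(),"maxres",abs(r).max().round(2))
    print(np.round(r,1).tolist())
    if nm=="stand": K=p
    if nm=="supply": U=p
c,s=np.cos(U[2]),np.sin(U[2]);print("recess",U[0]-.03*c-.045*s,U[1]-.03*s+.045*c)
for n,o in(("top",(330,230)),("scene",(95,180))):
    print(n,[np.round((q-o)*4+[400,300],0) for q in proj(C[n],[[K[0],K[1],z] for z in(.05,.055,.115)])])
# recess direct by ray
for n,l,q in sr:
    d=C[n];R=cv2.Rodrigues(np.array(d["rvec"],float))[0];o=-R.T@np.array(d["tvec"],float).ravel()
    v=R.T@np.linalg.inv(d["camera_matrix"])@[q[0],q[1],1];print("recess ray",n,o+v*(.07-o[2])/v[2])
from cell import env
print(env.sense()["orientation"])
E
```

```text
tank [ 0.46  0.28 -0.12] 4 maxres 0.82
tank [ 0.46  0.29 -0.13] 4 maxres 0.41
tank [ 0.46  0.28 -0.12] 8 maxres 1.21
[[0.0, 0.4], [0.1, 0.2], [-1.2, -0.5], [0.0, 0.6], [-0.7, 0.7], [0.1, 0.2], [-0.1, 0.5], [0.1, 0.2]]
base [ 0.47  0.28 -0.11] 4 maxres 0.87
base [ 0.47  0.28 -0.12] 6 maxres 1.27
[[0.3, -1.1], [-0.6, -0.3], [0.2, 0.6], [-0.1, -0.4], [0.5, -0.3], [-1.3, -1.0]]
lid [ 0.53 -0.01 -0.4 ] 5 maxres 0.36
lid [ 0.52 -0.01 -0.4 ] 4 maxres 0.26
lid [ 0.53 -0.01 -0.4 ] 9 maxres 0.6
[[-0.3, 0.4], [-0.0, 0.3], [-0.4, 0.2], [-0.2, 0.3], [0.0, 0.4], [-0.2, 0.5], [0.0, 0.2], [-0.4, 0.6], [-0.3, -0.1]]
supply [ 0.6  -0.31  0.09] 4 maxres 0.52
supply [ 0.6  -0.31  0.09] 6 maxres 0.77
supply [ 0.6  -0.31  0.09] 8 maxres 0.79
[[0.3, 0.5], [-0.2, 0.8], [-0.4, -0.1], [0.4, 0.1], [-0.1, 0.3], [0.1, 0.7], [-0.3, 0.2], [0.3, 0.2]]
stand [ 0.43 -0.31 -0.07] 4 maxres 0.63
stand [ 0.43 -0.31 -0.09] 4 maxres 0.8
stand [ 0.43 -0.31 -0.08] 8 maxres 1.26
[[0.3, -0.3], [-0.1, 0.4], [-0.0, -0.8], [-0.0, -0.7], [0.0, -0.2], [-0.1, 0.4], [-0.2, -1.3], [-0.2, -0.2]]
recess 0.5613014139491231 -0.26522372954820383
top [array([576., 419.]), array([578., 418.]), array([594., 407.])]
scene [array([616., 474.]), array([614., 469.]), array([589., 405.])]
recess ray top [ 0.56 -0.27  0.07]
recess ray scene [ 0.56 -0.27  0.07]
[ 0.99  0.14  0.   -0.  ]
```

```bash
cat > meas.py <<'E'
from calib import *
C=cams()
def px(o,t0,t): return (np.array(o)+(np.array(t)-np.array(t0)+.5)/4-.5)
def rect(n,a,b,z,o,t0,cs): return [(n,(sx*a/2,sy*b/2,z),px(o,t0,(x,y))) for sx,sy,x,y in cs]
T=(105,216);S=(325,110)
tt=rect("top",.14,.09,.062,T,(0,0),[(1,1,130,45),(1,-1,262,57),(-1,1,100,252)])
ts=rect("scene",.14,.09,.062,S,(0,0),[(-1,1,190,14),(1,1,298,152),(1,-1,177,192),(-1,-1,70,52)])
bt=rect("top",.2,.12,.012,T,(0,0),[(1,1,135,5),(1,-1,308,15),(-1,-1,270,298),(-1,1,97,288)])
lt=rect("top",.15,.10,.018,(210,194),(400,0),[(1,1,576,20),(1,-1,708,70),(-1,-1,632,270),(-1,1,496,218)])
ls=rect("scene",.15,.10,.018,(240,177),(400,0),[(-1,1,648,20),(1,1,690,215),(1,-1,519,235),(-1,-1,492,35)])
lh=[("top",(0,0,.046),px((210,194),(400,0),(602,138)))]
st=rect("top",.13,.18,.07,(320,165),(0,300),[(1,1,50,353),(1,-1,312,320),(-1,-1,346,508),(-1,1,78,540)])
ss=rect("scene",.13,.18,.07,(125,228),(0,300),[(-1,-1,2,487),(-1,1,308,315)])
sr=[("top",(-.03,.045,.07),px((320,165),(0,300),(139,481))),("scene",(-.03,.045,.07),px((125,228),(0,300),(266,403)))]
kt=rect("top",.05,.05,.05,(330,230),(400,300),[(1,1,540,383),(1,-1,616,384),(-1,-1,615,463),(-1,1,540,459)])
ks=rect("scene",.05,.05,.05,(95,180),(400,300),[(-1,-1,562,460),(-1,1,648,427),(1,1,674,498),(1,-1,587,526)])
for nm,vs,x0 in [("tank",[tt,ts,tt+ts],(.5,.3,0)),("base",[bt],(.5,.3,0)),("lid",[lt+lh,ls,lt+ls+lh],(.5,0,0)),("supply",[st,st+ss+sr],(.6,-.3,0)),("stand",[kt,ks,kt+ks],(.45,-.3,0))]:
    for v in vs:
        p,r=fit(C,v,x0); print(nm,[f"{q:.4f}" for q in p])
for n,l,q in sr:
    d=C[n];R=cv2.Rodrigues(np.array(d["rvec"],float))[0];o=-R.T@np.array(d["tvec"],float).ravel()
    v=R.T@np.linalg.inv(d["camera_matrix"])@[q[0],q[1],1];v=o+v*(.07-o[2])/v[2];print(f"recess {n} {v[0]:.4f} {v[1]:.4f}")
E
python3 meas.py
python3 - <<'E'
from cell import env
s=env.sense();print(s["clock"],s["joints"],env.tcp_to_tips,s["finger_gap"])
E
```

```text
tank ['0.4629', '0.2852', '-0.1234']
tank ['0.4608', '0.2863', '-0.1266']
tank ['0.4619', '0.2856', '-0.1266']
base ['0.4722', '0.2834', '-0.1121']
lid ['0.5263', '-0.0096', '-0.3995']
lid ['0.5249', '-0.0080', '-0.4022']
lid ['0.5258', '-0.0089', '-0.4008']
supply ['0.5960', '-0.3074', '0.0884']
supply ['0.5952', '-0.3074', '0.0895']
stand ['0.4262', '-0.3129', '-0.0743']
stand ['0.4282', '-0.3131', '-0.0937']
stand ['0.4271', '-0.3130', '-0.0848']
recess top 0.5617 -0.2661
recess scene 0.5605 -0.2656
0.3 [-1.43547117e+00  2.06963286e-01  1.54198604e+00 -3.35892738e-05
  1.39353284e+00 -1.50508032e-01] 0.1734 0.08553468076094121
```

```bash
cat > h.py <<'E'
import numpy as np
from cell import env, eyes
from scipy.spatial.transform import Rotation as Rot
L=env.tcp_to_tips
def q(psi): return (Rot.from_euler('z',psi)*Rot.from_euler('x',np.pi)).as_quat()
def ptp(x,y,z,psi): env.move_ptp([x,y,z],q(psi))
def rep(t=""):
    s=env.sense(); print(t,"t%.1f"%s["clock"],np.round(s["ee_pos"],4),"F",np.round(s["ft_force"],1),"M",np.round(s["ft_torque"],2),"gap %.4f g %.1f"%(s["finger_gap"],s["grasp_force"])); return s
def down(z_end,step,fmax,f0,speed=.03):
    """step down until upward force rises by fmax"""
    while True:
        p=np.array(env.sense()["ee_pos"])
        if p[2]-step<z_end-1e-4: return False
        tgt=T.copy() if False else p; tgt[2]-=step; env.move_l(tgt,speed=speed)
        if env.sense()["ft_force"][2]-f0>fmax: return True
E
python3 - <<'E'
from h import *
a=-.4008;print([np.round(env.solve_ik([.5258,-.0089,.3],q(a+s*np.pi/2)),2) for s in(1,-1)],[np.round(env.solve_ik([.462,.2857,.3],q(-.125+s*np.pi/2)),2) for s in(1,-1)])
ptp(.5258,-.0089,.30,a+np.pi/2) if abs(env.solve_ik([.5258,-.0089,.3],q(a+np.pi/2))[5])<abs(env.solve_ik([.5258,-.0089,.3],q(a-np.pi/2))[5]) else ptp(.5258,-.0089,.30,a-np.pi/2)
rep("above")
env.move_l([.5258,-.0089,.0205+L],speed=.15); rep("down")
env.command_gripper(0.0,60); rep("grip")
E
```

```text
Traceback (most recent call last):
TypeError: unsupported operand type(s) for *: 'NoneType' and 'float'
```

Run:
```python
from h import *
a=-.4008
for s in(1,-1):
    A=env.solve_ik([.5258,-.0089,.3],q(a+s*np.pi/2));B=env.solve_ik([.462,.2857,.3],q(-.125+s*np.pi/2))
    print(s,A,B)
    if A is not None and B is not None: S=s
print(S)
psi=a+S*np.pi/2
ptp(.5258,-.0089,.30,psi);rep("above")
env.move_l([.5258,-.0089,.0205+L],speed=.15); rep("down")
env.command_gripper(0.0,60); rep("grip")
```

```text
1 [-1.81585217e-01  2.15878651e-01  1.76276206e+00 -4.44089210e-16
  1.16295194e+00  2.19214783e-01] [ 3.94475586e-01  2.50103104e-01  1.72002823e+00 -4.44089210e-16
  1.17146132e+00  5.19475586e-01]
-1 None [ 0.39447559  0.2501031   1.72002823  0.          1.17146132 -2.62211707]
1
above t2.7 [ 0.526  -0.0097  0.3002] F [ 0.1 -0.1  0.1] M [ 0.01 -0.   -0.01] gap 0.0851 g 0.0
down t3.5 [ 0.5264 -0.0092  0.1946] F [ 0.5 -0.1  0.8] M [ 0.02 -0.03  0.04] gap 0.0852 g 0.0
grip t4.2 [ 0.5261 -0.0089  0.1943] F [-0.3 -0.1  2.5] M [0.05 0.04 0.08] gap 0.0130 g 59.7
```

Run:
```python
from h import *
X,Y,p=.462,.2857,-.125+np.pi/2
z0=.0205+L
env.move_l([.5258,-.0089,z0+.09],speed=.2);rep("lift")
ptp(X,Y,z0+.09,p)
env.move_l([X,Y,z0+.068],speed=.1);env.dwell(.2);f0=rep("pre")["ft_force"][2]
z=.068
while z>.0535:
    z-=.001; env.move_l([X,Y,z0+z],speed=.02); s=env.sense()
    d=s["ft_force"]-np.array([0,0,f0]); print("%.3f"%z,np.round(d,1),np.round(s["ft_torque"],2))
    if d[2]>5: break
rep()
import cv2
for n in("top","scene"): cv2.imwrite(f"pics/{n}1.png",eyes.get_image(n)["color"])
```

```text
lift t4.8 [ 0.5251 -0.0088  0.2829] F [-0.1  0.6 -2.8] M [ 0.04  0.04 -0.04] gap 0.0131 g 59.1
pre t6.5 [0.4625 0.2856 0.2626] F [ 0.6  0.1 -2. ] M [ 0.01 -0.    0.01] gap 0.0131 g 59.1
0.067 [-0.3  0.4  0.6] [-0.   -0.01  0.01]
0.066 [-0.  -0.3  0.1] [ 0.02 -0.02  0.02]
0.065 [0.8 0.9 0.2] [0.02 0.   0.04]
0.064 [-0.1  0.4 -0.6] [-0.    0.05  0.02]
0.063 [ 0.4 -0.7 -0.6] [-0.04 -0.01 -0.03]
0.062 [-0.4 -0.2 -0.3] [ 0.05  0.02 -0.03]
0.061 [ 0.3 -0.2  0.6] [ 0.01 -0.01 -0.  ]
0.060 [0.2 0.5 0.5] [-0.02  0.   -0.03]
0.059 [0.3 0.8 0.5] [0.04 0.01 0.03]
0.058 [0.3 0.3 1.8] [ 0.13 -0.08  0.04]
0.057 [0.4 0.1 2.5] [-0.02 -0.09 -0.03]
0.056 [0.7 0.4 2.5] [ 0.03 -0.08 -0.05]
0.055 [ 1.5 -0.6  3.2] [ 0.04 -0.18 -0.03]
0.054 [ 1.3 -0.1  2.8] [-0.   -0.17  0.  ]
0.053 [1.4 0.4 2.1] [ 0.01 -0.25 -0.12]
 t10.2 [0.462  0.2856 0.2466] F [1.4 0.4 0.1] M [ 0.01 -0.25 -0.12] gap 0.0131 g 59.4
```

Run:
```python
from h import *
X,Y=.462,.2857
z0=.0205+L;z=.053
while z>.0445:
    z-=.001; env.move_l([X,Y,z0+z],speed=.02); s=env.sense()
    print("%.3f"%z,np.round(s["ee_pos"],4),np.round(s["ft_force"],1),np.round(s["ft_torque"],2))
    if s["ft_force"][2]>25: break
import cv2
a,b=[eyes.get_image(n)["color"] for n in("top","scene")]
a=a[200:300,90:220];b=b[80:180,310:440]
cv2.imwrite("pics/press.png",cv2.resize(np.hstack([a,b]),None,fx=3,fy=3,interpolation=cv2.INTER_CUBIC))
```

```text
0.052 [0.4618 0.2856 0.2456] [ 1.7  0.5 -1.8] [ 0.06 -0.25 -0.03]
0.051 [0.4618 0.2856 0.2446] [-0.2  1.  -0.6] [ 0.06 -0.08 -0.  ]
0.050 [0.4618 0.2857 0.2437] [ 0.6  0.4 -2. ] [ 0.06 -0.04  0.01]
0.049 [0.4619 0.2857 0.2427] [ 0.1  0.7 -1.2] [ 0.06  0.01 -0.01]
0.048 [0.462  0.2857 0.2423] [-1.8 -0.1  4.1] [-0.09  0.21 -0.02]
0.047 [0.462  0.2858 0.2423] [-4.5 -1.4  9.3] [-0.28  0.74  0.01]
0.046 [0.462  0.2858 0.2423] [-6.2 -2.5 15.7] [-0.4   1.06  0.01]
0.045 [0.4621 0.2858 0.2422] [-9.  -4.1 21.8] [-0.57  1.46 -0.03]
0.044 [0.4621 0.2859 0.2422] [-12.   -5.7  28.2] [-0.79  1.92 -0.01]
```

View pics/press.png

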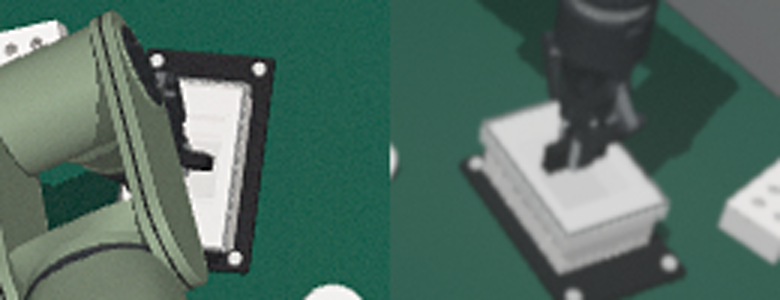

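Run:
```python
from h import *
import cv2
X,Y=.462,.2857
z0=.0205+L
env.move_l([X,Y,z0+.0478],speed=.05);rep("unload")
env.command_gripper(.085);env.dwell(.1)
env.move_l([X,Y,.34],speed=.25)
ptp(.42,.0,.34,np.pi/2-.1);rep("up")
ims=[eyes.get_image(n)["color"] for n in("top","scene")]
def c(i,x,y,w=50,h=37): return cv2.resize(ims[i][y:y+h,x:x+w],(400,296),interpolation=cv2.INTER_CUBIC)
for i,n in enumerate(("top","scene")): cv2.imwrite(f"pics/{n}2.png",ims[i])
m=np.vstack([np.hstack([c(0,350,242),c(1,130,202)]),np.hstack([c(0,105,216,100,74),c(1,325,110,100,74)])])
cv2.imwrite("pics/m2.png",m)
```

```text
unload t12.9 [0.4623 0.2858 0.2423] F [-1.8 -0.3  7.4] M [-0.09  0.37  0.01] gap 0.0129 g 60.4
up t15.4 [4.201e-01 4.000e-04 3.395e-01] F [-0.3 -0.4  0.3] M [ 0.01  0.01 -0.05] gap 0.0852 g 0.0
```

View pics/m2.png

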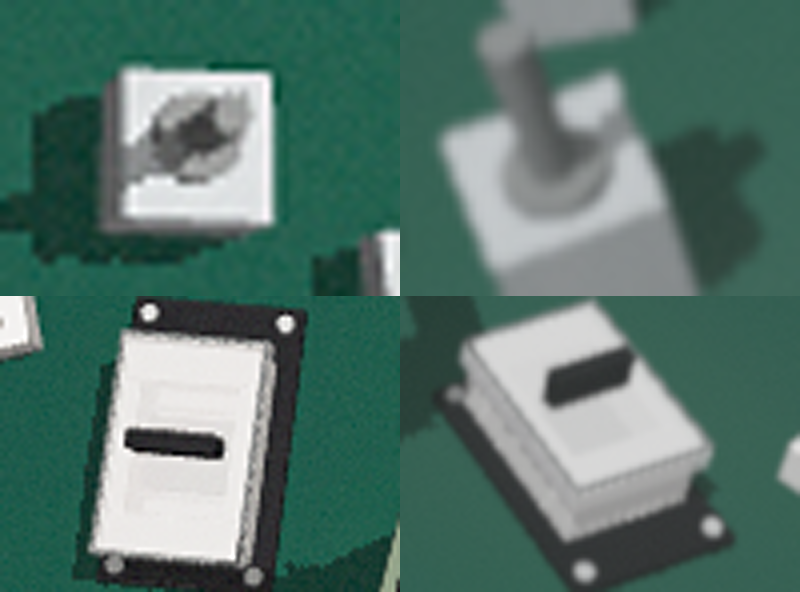

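Run:
```python
from calib import *
C=cams()
def ray(n,q,z):
    d=C[n];R=cv2.Rodrigues(np.array(d["rvec"],float))[0];o=-R.T@np.array(d["tvec"],float).ravel()
    v=R.T@np.linalg.inv(d["camera_matrix"])@[q[0],q[1],1];return np.round((o+v*(z-o[2])/v[2])[:2],4).tolist()
f=lambda o,t:np.array(o)+(np.array(t)+.5)/8-.5
T,S=(350,242),(130,202)
print("collar",ray("top",f(T,(196,137)),.0545),ray("scene",f(S,(157,172)),.054))
print("top",ray("top",f(T,(233,108)),.115),ray("scene",f(S,(108,42)),.115))
print("stand top corners top-cam",[ray("top",f(T,t),.05) for t in[(120,67),(272,70),(272,222),(120,217)]])
from h import *
for psi in(0,np.pi/2,-np.pi/2,np.pi):
    print(psi,[(lambda a:None if a is None else np.round(a,2))(env.solve_ik([x,y,.3],q(psi))) for x,y in((.427,-.313),(.561,-.266))])
```

```text
collar [0.4297, -0.3123] [0.4291, -0.3123]
top [0.4316, -0.3136] [0.4293, -0.3121]
stand top corners top-cam [[0.4547, -0.2893], [0.4518, -0.3404], [0.4008, -0.3364], [0.4043, -0.2858]]
0 [array([-0.8 ,  0.22,  1.75, -0.  ,  1.16,  0.77]), array([-0.58,  0.4 ,  1.52, -0.  ,  1.22,  0.99])]
1.5707963267948966 [array([-0.8 ,  0.22,  1.75,  0.  ,  1.16, -0.8 ]), array([-0.58,  0.4 ,  1.52,  0.  ,  1.22, -0.58])]
-1.5707963267948966 [array([-0.8 ,  0.22,  1.75, -0.  ,  1.16,  2.35]), array([-0.58,  0.4 ,  1.52, -0.  ,  1.22,  2.56])]
3.141592653589793 [array([-0.8 ,  0.22,  1.75,  0.  ,  1.16, -2.37]), array([-0.58,  0.4 ,  1.52,  0.  ,  1.22, -2.15])]
```

Run:
```python
from h import *
p=np.pi/2;gx,gy=.4288,-.3125;zg=.062+L
ptp(gx,gy,zg+.09,p)
env.move_l([gx,gy,zg],speed=.15);rep("at")
env.command_gripper(0,60);rep("grip")
env.move_l([gx,gy,zg+.10],speed=.15);rep("lift")
rx,ry=.5611,-.2657
ptp(rx,ry,zg+.085,p)
env.move_l([rx,ry,zg+.069],speed=.1);env.dwell(.15);f0=rep("pre")["ft_force"]
o=.069
while o>.050:
    o-=.001;env.move_l([rx,ry,zg+o],speed=.03);d=env.sense()["ft_force"]-f0
    print("%.3f"%o,np.round(d,1))
    if d[2]>9 or (o>.0605 and d[2]>3): break
env.dwell(.2);rep("pressed")
import cv2
b=eyes.get_image("scene")["color"];cv2.imwrite("pics/b3.png",cv2.resize(b[190:290,110:240],None,fx=4,fy=4,interpolation=cv2.INTER_CUBIC))
```

```text
at t17.5 [ 0.4294 -0.3124  0.2361] F [0.5 0.3 0. ] M [-0.03 -0.06  0.05] gap 0.0850 g 0.0
grip t18.2 [ 0.4289 -0.3127  0.2358] F [-0.6 -0.5  2.5] M [0.01 0.06 0.04] gap 0.0126 g 58.4
lift t19.0 [ 0.4284 -0.3121  0.3343] F [-0.1 -0.4 -0.8] M [-0.03 -0.   -0.03] gap 0.0131 g 58.4
pre t20.1 [ 0.5608 -0.2662  0.305 ] F [-0.4 -0.1 -0.3] M [ 0.    0.01 -0.01] gap 0.0127 g 58.4
0.068 [ 0.3  0.1 -0.2]
0.067 [ 0.9  0.7 -0.3]
0.066 [ 0.3  0.4 -0.4]
0.065 [0.2 1.  0.2]
0.064 [1. 0. 0.]
0.063 [ 0.2  0.1 -0.8]
0.062 [ 1.1 -0.6 -0.4]
0.061 [-1.5 -0.1  0.1]
0.060 [-0.4  0.2  0.6]
0.059 [0.4 0.8 0.2]
0.058 [0.4 0.3 1.2]
0.057 [0.6 0.2 1.5]
0.056 [0.2 0.3 3.1]
0.055 [-0.3  0.4  3. ]
0.054 [1.1 0.5 3.6]
0.053 [0.4 0.6 4.8]
0.052 [-1.9 -0.1  9.1]
pressed t24.5 [ 0.5613 -0.2658  0.2885] F [-1.3  1.6  7.7] M [ 0.12  0.29 -0.02] gap 0.0122 g 59.2
```

View pics/b3.png

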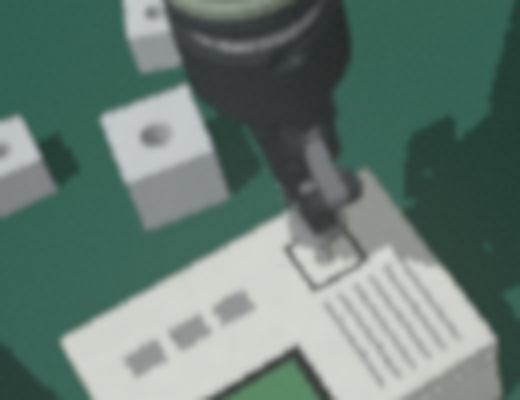

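Run:
```python
from h import *
import cv2
p=np.pi/2;gx,gy=.4288,-.3125;zg=.062+L
env.move_l([.5611,-.2657,zg+.10],speed=.12)
ptp(gx,gy,zg+.10,p)
env.move_l([gx,gy,zg+.055],speed=.15);env.dwell(.1);f0=rep("pre")["ft_force"]
o=.055
while o>.0005:
    o-=.005 if o>.01 else .001; o=max(o,.0005); env.move_l([gx,gy,zg+o],speed=.06);d=env.sense()["ft_force"]-f0
    if d[2]>4 or max(abs(d[:2]))>5: print("contact %.4f"%o,np.round(d,1));break
rep("low")
if o<.004:
    env.command_gripper(.085);env.dwell(.2);rep("open")
    env.move_l([gx,gy,zg+.09],speed=.15)
    ptp(.42,.0,.34,np.pi/2);rep("up")
ims=[eyes.get_image(n)["color"] for n in("top","scene")]
def c(i,x,y,w=100,h=74): return cv2.resize(ims[i][y:y+h,x:x+w],(400,296),interpolation=cv2.INTER_CUBIC)
cv2.imwrite("pics/m4.png",np.vstack([np.hstack([c(0,350,242,50,37),c(1,130,202,50,37)]),np.hstack([c(0,105,216),c(1,325,110)])]))
```

```text
pre t26.3 [ 0.4298 -0.3128  0.2915] F [-0.1 -0.9 -0.2] M [0.01 0.04 0.05] gap 0.0126 g 58.4
low t30.1 [ 0.4288 -0.3125  0.2358] F [-0.1 -0.1  0.2] M [-0.01  0.    0.  ] gap 0.0126 g 58.4
open t30.9 [ 0.4288 -0.3125  0.2359] F [ 0.7 -0.7  0.6] M [ 0.02 -0.03 -0.02] gap 0.0851 g 0.0
up t32.9 [ 0.4203 -0.0006  0.3399] F [-0.3 -0.2  0.2] M [ 0.03  0.01 -0.  ] gap 0.0852 g 0.0
```

View pics/m4.png

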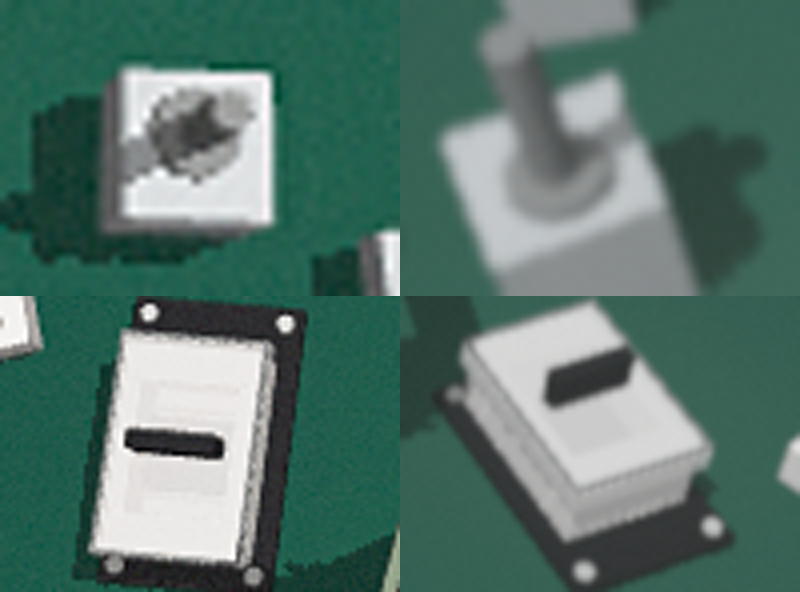

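The stylus stands upright in its stand, with its collar flat on the top at about (196,135) in the top crop. The lid is square and fully down on the tank, and the arm is clear of everything.

```bash
python3 -c "
from cell import env
print(env.sign_off())"
```

```text
the job is handed in; nothing more can be done
None
```

The lid is clipped fully down on the tank, the start button was pressed in to its stop with the stylus, and the stylus is back upright in its stand; I handed the job in at about 33 s of robot time, and no verdict was returned.

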